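# Move the spatter guard to the other welding jig

### The job

Move the hinged spatter guard from the jig it hangs on to the identical empty jig: squeeze its two top tabs together to draw back the sprung hinge pin, lift the guard straight off, feel it down between the lugs of the empty hinge bracket until it sits fully home with its stub in the open slot, then let go so that the pin springs out into the round hole. Handle it gently, never forcing it against either jig, and leave the guard upright against its back stops and the other things on the bench undisturbed.

Things in the scene. Friction and masses are not known exactly. Their poses are not given: they have to be found in the camera images.
- guard: Upright steel spatter guard with green window, 0.4 to 0.6 kg. Origin: on its hinge axis, mid-length, 40 mm above the table when seated. y: along the hinge towards the sprung pin; z: up; x: to its back. Bottom barrel 20 mm diameter, y -70 to +70 mm. Plate 136 wide, 5 thick (x 4 to 9), top edge z = 95. Seated, it leans back about 2 degrees on the back stops; 1.8 mm play at each barrel end.
- grip (a point): Point midway between the guard's two top tabs when the pin is fully back: x 6.5, y 0, z 122 mm in the guard's frame (its axes). The tabs are 24 mm deep in x, 6 thick in y, z 95 to 140 mm. Squeeze them along y from above, centred here, fingertips clear above the plate's top edge (27 mm below this point); fingers 48 mm apart at first touch, 32 mm with the pin fully back.
- pin (a joint): Travel of the sprung hinge pin in m: 0 = fully out (round-nosed 10 mm diameter pin stands 13 mm beyond the barrel's +y end), 0.016 = fully back on its stop, tip inside the barrel. The spring pushes it out with 3 N at 0 and 6 N at 0.016. Drawn back by pushing its tab towards the fixed tab.
- pin_tab (a point): Centre of the outer (+y) face of the pin's tab: y +32 mm in the guard's frame with the pin out, +16 with it fully back. Axes as the guard's.
- fixed_tab (a point): Centre of the outer (-y) face of the guard's fixed tab: y -16 mm in the guard's frame. Axes as the guard's.
- stub_tip (a point): End of the guard's fixed stub, 10 mm diameter, on the hinge axis, standing 14 mm beyond the barrel's -y end. Axes as the guard's.
- stand_a: Fixed welding jig, on which the guard hangs at the start. Origin: on the table, 40 mm below the centre of the hinge axis when seated; y along the hinge, x from the guard's front to its back, z up. Base plate x -40 to 100, y -115 to 115, 10 mm thick; 25 mm tube in V-blocks at x 72, top 55 mm high. Bracket centred.
- a_sill (a point): Centre of the hinge bracket's sill, 30 mm above the table: a 24 x 110 mm flat on which the barrel rests when home. Two slim back stops, 11.5 mm behind it in x, at y +-50, reach 110 mm above the table. Axes as the stand's.
- stand_b: Fixed welding jig, empty: the guard goes here. Origin: on the table, 40 mm below the centre of the nominal hinge axis when seated; y along the hinge, x from the guard's front to its back, z up. Base plate x -40 to 100, y -115 to 115, 10 mm thick; 25 mm tube in V-blocks at x 72, top 55 mm high. The hinge bracket, lugs and all, was clamped by hand 0 to 18 mm off to either side in y; this is in NO pose: feel for it.
- b_sill (a point): Centre of the nominal hinge bracket's sill, 30 mm above the table: a 24 x 110 mm flat on which the barrel rests when home. Two slim back stops, 11.5 mm behind it in x, at y +-50, reach 110 mm above the table. Axes as the stand's.
- b_slot_lug (a point): Centre of the top of the nominal -y lug, 55 mm above the table: 12 mm thick in y, 40 in x, inner face 6 mm towards the sill. Its open-topped slot, 14 mm wide in x with chamfered mouth, takes the fixed stub. Axes as the stand's.
- b_hole_lug (a point): Centre of the top of the nominal +y lug, 55 mm above the table: 12 mm thick in y, 40 in x, inner face 6 mm towards the sill. Its closed round hole, 14 mm diameter, 40 mm above the table, takes the sprung pin. Axes as the stand's.
- hammer: Loose bystander, hammer 240 mm long, lying flat. Must stay where it is.
- spanner: Loose bystander, flat steel spanner 170 mm long, lying flat. Must stay where it is.
- brush: Loose bystander, brush 200 mm long, lying flat. Must stay where it is.
- tube_end: Loose bystander, upright steel tube offcut, 30 mm diameter, 60 mm high, origin under its centre, between the jigs. Must stay where it is.
- can: Loose bystander, aluminium can, 56 mm diameter, 110 mm high. Must stay where it is.
- square: Loose bystander, L-shaped steel square, 110 x 85 x 14 mm, lying flat. Must stay where it is.
- punch: Loose bystander, small brass turned stop, 36 mm foot, 40 mm high, between the jigs. Must stay where it is.

How it is judged:
On the way, in this order (a step that is already met when the one before it is completed fails the run):
1. the pin is drawn back while the guard still sits on its first jig (value of joint pin above 0.0135 m and x of guard in the frame of stand_a between -0.012 and 0.012 m and y of guard in the frame of stand_a between -0.016 and 0.016 m and z of guard in the frame of stand_a between 0.035 and 0.05 m), for 0.1 s.
2. the guard is lifted clear of the first jig (z of guard in the frame of stand_a above 0.075 m), for 0.1 s.
At the end, for the whole second after the job is handed in: Guard home on the empty jig: hinge axis 36 to 43.5 mm above the stand's origin, within 6 mm across and 21 mm along the hinge of its nominal centre, y axes within 0.07 rad, upright within 0.09 rad, pin within 3 mm of fully out, all at rest (x of guard in the frame of stand_b between -0.006 and 0.006 m and y of guard in the frame of stand_b between -0.021 and 0.021 m and z of guard in the frame of stand_b between 0.036 and 0.0435 m and value of joint pin below 0.003 m and angle between guard's own z axis and vertical below 0.09 rad and angle between the y axis of guard and the y axis of stand_b, either way round below 0.07 rad and linear speed of guard below 0.02 m/s and angular speed of guard below 0.1 rad/s); the robot touches nothing.
It fails at once if the guard is forced against a jig with more than 40 N (contact force between guard and stand_a above 40 N or contact force between guard and stand_b above 40 N).
It fails at once if a bystander is moved more than 25 mm (distance of any of hammer, spanner, brush, tube_end, can, square, punch from where it was at the start of the episode above 0.025 m).
It also fails if it takes over 72 s, if anything falls off the work surface, if the arm or the gripper's body presses on something with over 40 N, if the wrist force passes 120 N, or if a joint passes its speed limit or range.

### The arm

A 7-joint arm with a two-finger parallel gripper is mounted at the origin on the work surface. World frame = base frame: x ahead of the robot, y to its left, z up, the work surface at z = 0. Lengths are in m, angles in rad, forces in N, time in s.
With the tool pointing down it reaches from about 0.4 to 0.85 m from the base axis. Payload 10.4 kg.
Tool frame: the origin (TCP) lies midway between the tips of the shut fingers; the grasp point (between the pads) lies 19 mm behind it; x points along the fingers, y is the direction in which the jaws open and shut, and the axes are right-handed (so a half turn about x gives the same grasp; the last joint's range is limited). The gripper opens to 87 mm and grips with 3 to 60 N. Pads are 19 mm wide; open, the fingers measure 117 mm over their backs; the gripper's body (75 mm by 190 mm) begins 51 mm behind the grasp point.
Start: joints at [-1.349, 0.332, -0.065, 1.46, 0.022, 1.35, -0.088], TCP at [0.151, 0.606, 0.223] pointing down, gripper open.
Joint ranges: [-2.6, 2.6], [-0.5, 2.12], [-1.47, 1.34], [0.16, 2.42], [-1.27, 4.41], [0.06, 2.06], [-2.6, 2.6]. Speed limits (rad/s): [2.22, 2.22, 2.79, 2.79, 3.14, 3.14, 3.14].

### API

Orientations are given as a unit quaternion [x, y, z, w].
In Python, from bench import r gives the robot as it stands.
- The arm moves only by the shell command python3 -m jog 'ROWS' [OPENING] [FORCE]. ROWS is JSON, a list of rows, each an object with "slide": the shift along the tool's x, y, z in cm, a list of three; "roll": the turn about the tool's x in degrees. A call has 1 to 5 rows; each row is the pose to reach, as a shift and turn from the pose measured when the call began, along the tool's axes at that moment; what a row does not reach only later rows make up. A row lasts 1/12 s, in which the tool goes at most 41.7 mm and 7.16 degrees, less where a joint would pass 70% of its speed; a pose out of reach is approached as far as the arm can. A call with a gripper value outside its range is refused whole. OPENING is the closure, from 0 (fully open) to 1 (shut), set as the call begins (- or left out, the last holds). The fingers move at their own pace and stop on an object; FORCE is the grip in N (left out, the last holds). Time passes only in rows, so rows that repeat a pose let the fingers close. It gives the time, the measured TCP pose, the force and the opening at its end, in the units of the state.
- r.read_state(): the state, without advancing time (a new reading comes with each control period).
- r.camera(name): name is "scene" or "top" or "wrist"; returns the picture (420x560x3 uint8, red, green, blue); there is no depth.
- r.camera_info(name): a dict with "intrinsics" (3x3 intrinsics, pixels), "R" (3x3) and "t" (3): a world point X has camera coordinates R X + t; the wrist camera has in their place "hand_eye" (4x4, takes a point from camera to tool coordinates, whose origin is the TCP and whose axes are the tool frame's). Camera axes: x right, y down, z forward; pixel columns grow to the right and rows downward; lengths in m; the calibration is good to about 2 mm. The wrist camera is an equidistant fisheye: a pixel r from the principal point sees the ray r / f radians off the axis. A picture is of the moment at which its call begins: read the wrist's pose just before it. camera_info takes no time and is no camera call.
- r.close_job(): hands the job in, once; it reports no verdict.
The state is a dict: "time": time; "joint_positions": joint angles; "joint_vel": joint speeds; "joint_torque": joint torques, N m; "ee_pos": TCP position; "eef_rot": TCP orientation; "ft_force": force on the tool from outside, world axes, zero at the start; "torque": the same for the moment, N m; "width": finger opening in m.
Only numpy, scipy, OpenCV 4.12 (cv2) and the standard library are available. Lean on these libraries where they do the work, as an engineer would, in place of code of your own. Each camera call takes 0.05 s, during which the arm holds its last target.

## Working session

There is one attempt and no reset: what is moved stays moved. The work goes in short steps, Python scripts to look and compute and a shell command to move; the robot and the scene stay as the last step left them, time stands still between calls to the robot, and variables do not carry over. Pictures are saved under pics/ and viewed, and the job is handed in when it is done.

```bash
ls; mkdir -p pics
python3 - <<'E'
from bench import r
import cv2
print(r.read_state())
for n in ("scene","top","wrist"):
    print(n,r.camera_info(n))
for n in ("scene","top","wrist"):
    im=r.camera(n); cv2.imwrite(f"pics/{n}0.png",im[:,:,::-1])
E
```

```text
pics
{'time': 0.0, 'joint_positions': array([-1.34863009,  0.33289776, -0.0646914 ,  1.46096407,  0.021619  ,
        1.34988724, -0.08852619]), 'joint_vel': array([ 0.00193009,  0.00017771, -0.00121608, -0.00117251,  0.00142237,
        0.00071191, -0.00114369]), 'joint_torque': array([-5.35974250e-04, -6.23258400e+01,  2.42705550e-02, -3.89896381e+01,
       -6.15385012e-02,  3.96491715e-02,  1.26419468e-04]), 'ee_pos': array([0.15137782, 0.60598403, 0.22172689]), 'eef_rot': array([ 0.08580977,  0.70184914, -0.08684042,  0.70178573]), 'ft_force': array([ 0.38403965,  0.09411883, -0.40962741]), 'torque': array([0.05463502, 0.03769286, 0.04085904]), 'width': 0.08708507202700759}
scene {'intrinsics': array([[482.45485276,   0.        , 274.87699824],
       [  0.        , 482.45485276, 206.20517282],
       [  0.        ,   0.        ,   1.        ]]), 'R': array([[-0.6535332 ,  0.75680067, -0.01212864],
       [ 0.40241453,  0.33384302, -0.85241503],
       [-0.6410592 , -0.56196227, -0.52272508]]), 't': array([ 0.37004897, -0.12757382,  1.86167981])}
top {'intrinsics': array([[408.8
[... 172 characters left out ...]
9945577, -0.0270302 ],
       [-0.99607713,  0.0211682 , -0.08592002],
       [ 0.08644544,  0.02529955, -0.9959353 ]]), 't': array([0.02457619, 0.55656949, 1.33812944])}
wrist {'intrinsics': array([[325.1922621 ,   0.        , 284.47650191],
       [  0.        , 325.1922621 , 203.41541804],
       [  0.        ,   0.        ,   1.        ]]), 'hand_eye': array([[ 1.19627453e-03, -2.41645674e-01,  9.70363817e-01,
        -1.61181201e-01],
       [ 9.99999284e-01,  2.90543035e-04, -1.16045671e-03,
        -9.24883627e-05],
       [-1.51310362e-06,  9.70364511e-01,  2.41645849e-01,
        -6.54703506e-02],
       [ 0.00000000e+00,  0.00000000e+00,  0.00000000e+00,
         1.00000000e+00]])}
```

View pics/scene0.png

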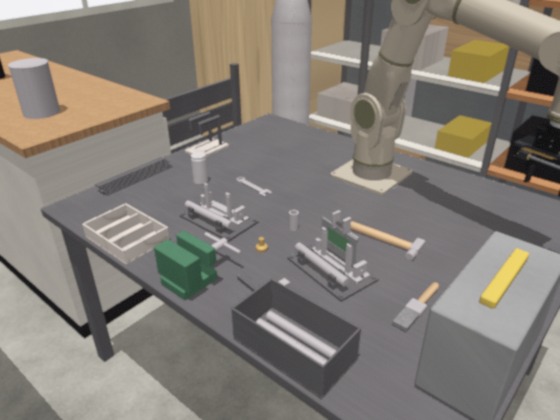

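View pics/top0.png

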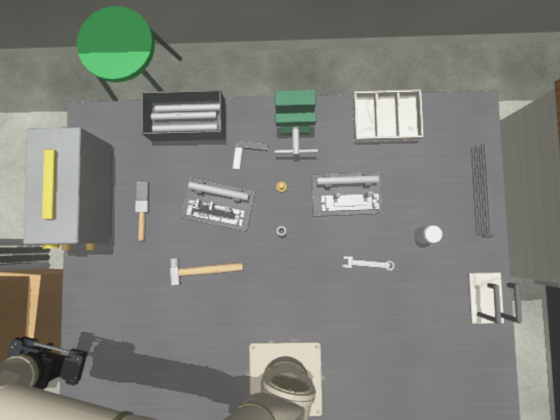

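View pics/wrist0.png

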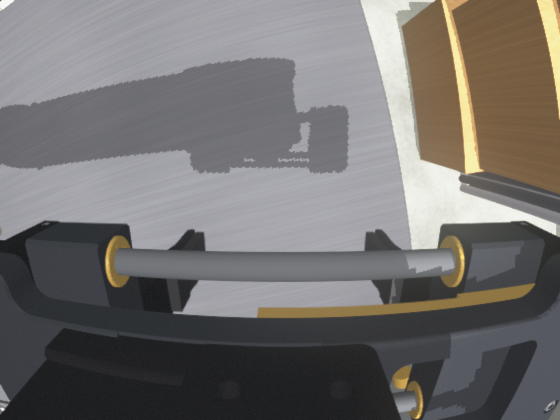

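The top view shows the loaded jig A at about (218,204) and the empty jig B at about (347,197). The tube end is at (281,231) and the punch at (281,187). I'll zoom in on the jigs.

Run:
```python
import cv2
im=cv2.imread("pics/top0.png")
a=cv2.resize(im[165:245,170:270],(800,640)[0:2],interpolation=cv2.INTER_CUBIC)
cv2.imwrite("pics/za.png",cv2.resize(im[170:240,170:260],(720,560),interpolation=cv2.INTER_CUBIC))
cv2.imwrite("pics/zb.png",cv2.resize(im[165:225,305:390],(765,540),interpolation=cv2.INTER_CUBIC))
im=cv2.imread("pics/scene0.png")
cv2.imwrite("pics/zs.png",cv2.resize(im[170:300,175:385],(798,494),interpolation=cv2.INTER_CUBIC))
```

```text
(no output)
```

View pics/za.png

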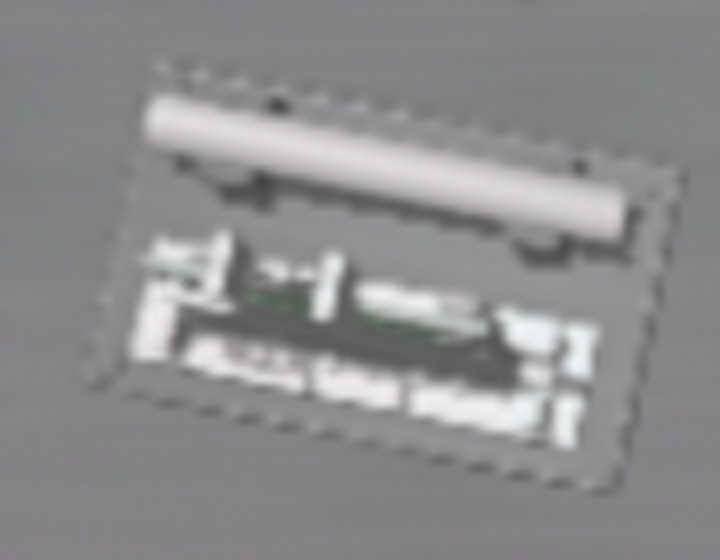

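View pics/zb.png

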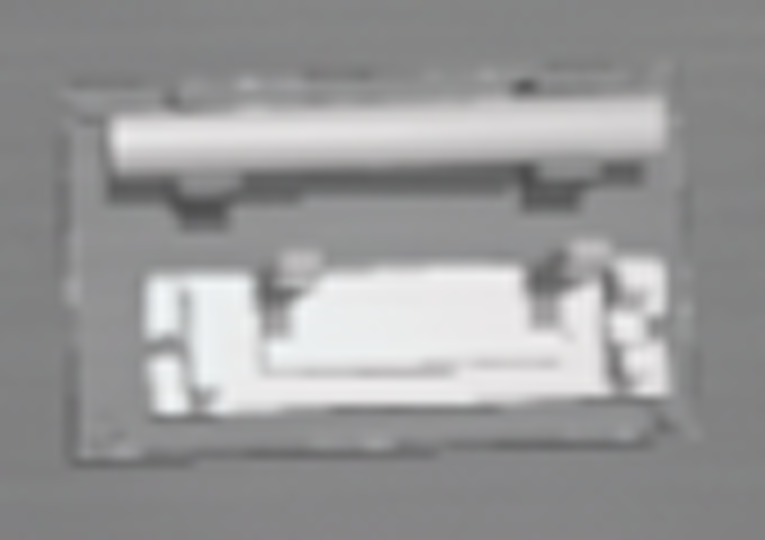

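View pics/zs.png

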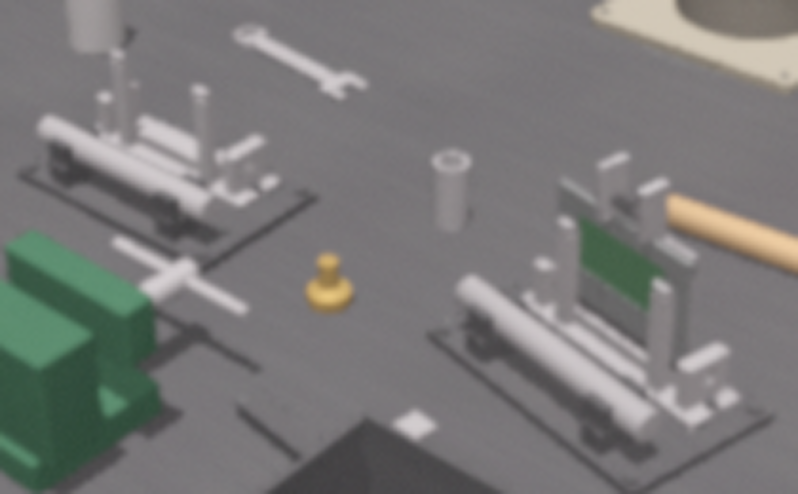

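```bash
cat > h.py <<'E'
import numpy as np, cv2
from scipy.spatial.transform import Rotation as Ro
def ray_plane(info,uv,z):
    K=info["intrinsics"];R=info["R"];t=info["t"]
    uv=np.atleast_2d(uv).astype(float)
    d=np.c_[(uv[:,0]-K[0,2])/K[0,0],(uv[:,1]-K[1,2])/K[1,1],np.ones(len(uv))]@R
    c=-R.T@t
    s=(z-c[2])/d[:,2]
    return c+d*s[:,None]
def fitrigid(P,Q): # model P -> world Q, 2D
    pc=P.mean(0);qc=Q.mean(0)
    H=(P-pc).T@(Q-qc)
    a=np.arctan2(H[0,1]-H[1,0],H[0,0]+H[1,1])
    R=np.array([[np.cos(a),-np.sin(a)],[np.sin(a),np.cos(a)]])
    t=qc-R@pc
    return a,t,Q-(P@R.T+t)
def wrist_rays(info,st,uv):
    K=info["intrinsics"];T=info["hand_eye"]
    uv=np.atleast_2d(uv).astype(float)
    x=(uv[:,0]-K[0,2])/K[0,0];y=(uv[:,1]-K[1,2])/K[1,1]
    th=np.hypot(x,y);s=np.where(th>1e-9,np.sin(th)/np.maximum(th,1e-9),1)
    d=np.c_[x*s,y*s,np.cos(th)]
    W=Ro.from_quat(st["eef_rot"]).as_matrix()
    return W@T[:3,3]+st["ee_pos"], d@T[:3,:3].T@W.T
def wrist_plane(info,st,uv,z):
    c,d=wrist_rays(info,st,uv)
    return c+d*((z-c[2])/d[:,2])[:,None]
def wrist_proj(info,st,X):
    K=info["intrinsics"];T=info["hand_eye"]
    W=Ro.from_quat(st["eef_rot"]).as_matrix()
    p=((np.atleast_2d(X)-st["ee_pos"])@W-T[:3,3])@T[:3,:3]
    th=np.arctan2(np.hypot(p[:,0],p[:,1]),p[:,2]);ph=np.arctan2(p[:,1],p[:,0])
    return np.c_[K[0,2]+K[0,0]*th*np.cos(ph),K[1,2]+K[1,1]*th*np.sin(ph)]
def proj(info,X):
    p=np.atleast_2d(X)@info["R"].T+info["t"];K=info["intrinsics"]
    return np.c_[K[0,0]*p[:,0]/p[:,2]+K[0,2],K[1,1]*p[:,1]/p[:,2]+K[1,2]]
E
python3 - <<'E'
from h import *
from bench import r
i=r.camera_info("top")
A=np.array([(155,65),(685,170),(610,490),(95,385)])/8.+170
B=np.array([(65,90),(675,70),(695,435),(75,460)])/9.+[305,165]
P=np.array([(.1,.115),(.1,-.115),(-.04,-.115),(-.04,.115)])
for U in(A,B):
    Q=ray_plane(i,U,.01)[:,:2]
    a,t,res=fitrigid(P,Q);print(np.degrees(a),t,res.round(4).tolist(),np.linalg.norm(Q-np.roll(Q,1,0),axis=1))
    im=cv2.imread("pics/top0.png")
# tube masks: bright threshold
g=cv2.cvtColor(cv2.imread("pics/top0.png"),cv2.COLOR_BGR2GRAY)
for (x0,y0,x1,y1) in((170,170,260,240),(305,165,390,225)):
    _,m=cv2.threshold(g[y0:y1,x0:x1],150,255,0)
    n,l,s,c=cv2.connectedComponentsWithStats(m)
    for k in range(1,n):
        if s[k,4]>60:
            pts=np.argwhere(l==k)[:,::-1]+[x0,y0]
            rc=cv2.minAreaRect(pts.astype(np.float32))
            bx=cv2.boxPoints(rc); print(s[k],rc, ray_plane(i,[rc[0]],.0475)[0])
            e=ray_plane(i,bx,.0475);print(e.round(4).tolist())
def c(cx,cy,z): print(ray_plane(i,[(cx,cy)],z))
c(281,187,.04);c(281,231,.06)
E
```

```text
-12.486188732021871 [0.54215823 0.22278231] [[-0.0005, 0.0009], [-0.0009, -0.0001], [0.0013, 0.0031], [0.0001, -0.0039]] [0.13841688 0.231045   0.13864342 0.22299695]
0.7288862884208258 [ 0.56713997 -0.21868625] [[-0.0005, -0.0014], [-0.0012, 0.0006], [0.0017, 0.0005], [0.0001, 0.0003]] [0.13936308 0.22807533 0.13705594 0.22989201]
[ 18  11  61  19 422] ((217.69967651367188, 189.96405029296875), (60.98654556274414, 7.233989238739014), 11.592175483703613) [0.61633601 0.21109717 0.0475    ]
[[0.6272, 0.3127, 0.0475], [0.6508, 0.3079, 0.0475], [0.6055, 0.11, 0.0475], [0.5821, 0.1151, 0.0475]]
[ 16  28  13  17 126] ((192.0, 206.0), (16.0, 12.0), 90.0) [0.56500405 0.29646307 0.0475    ]
[[0.592, 0.3164, 0.0475], [0.5911, 0.2765, 0.0475], [0.5382, 0.2766, 0.0475], [0.539, 0.3163, 0.0475]]
[44 35 17  7 74] ((222.08465576171875, 207.82310485839844), (16.496618270874023, 5.085424423217773), 7.125016689300537) [0.55686366 0.19698703 0.0475    ]
[[0.5525, 0.2251, 0.0475], [0.5691, 0.2229, 0.0475], [0.5612, 0.1689, 0.0475], [0.5446, 0.1711, 0.0475]]
[ 22  38  53  19 343] ((218.2823486328125, 212.72938537597656), (50.32786560058594, 16.486713409423828), 12.528807640075684) [0.54095482 0.20963973 0.0475    ]
[[0.5342, 0.2967, 0.0475], [0.5872, 0.2848, 0.0475], [0.5477, 0.1228, 0.0475], [0.4951, 0.1351, 0.0475]]
[ 12  10  63   9 439] ((347.96649169921875, 178.89495849609375), (7.420835494995117, 62.09270477294922), 88.26429748535156) [ 0.64330047 -0.2181681   0.0475    ]
[[0.6548, -0.1165, 0.0475], [0.6563, -0.3195, 0.0475], [0.6318, -0.3193, 0.0475], [0.6302, -0.1166, 0.0475]]
[ 15  26  60  21 910] ((349.40191650390625, 200.63674926757812), (18.65838623046875, 58.76077651977539), 86.98721313476562) [ 0.57155953 -0.22042918  0.0475    ]
[[0.5993, -0.124, 0.0475], [0.6052, -0.3154, 0.0475], [0.5441, -0.3162, 0.0475], [0.538, -0.1255, 0.0475]]
[[0.62249863 0.00211113 0.04      ]]
[[0.47662258 0.004561   0.06      ]]
```

```bash
cat > plan.py <<'E'
from h import *
def plan(st,target,yaw):
    """target TCP world, yaw=angle of jaw y-axis line dir (-sin,cos)"""
    W=Ro.from_quat(st["eef_rot"]).as_matrix()
    print("t",round(st["time"],2),"pos",st["ee_pos"].round(4),"W cols x",W[:,0].round(3),"y",W[:,1].round(3),"z",W[:,2].round(3),"F",st["ft_force"].round(1),"w",round(st["width"],4))
    print("slide cm",(W.T@(np.array(target)-st["ee_pos"])*100).round(2))
    Yd=np.array([-np.sin(yaw),np.cos(yaw),0])
    for s in(1,-1):
        v=W.T@(s*Yd); print("roll deg",np.degrees(np.arctan2(v[2],v[1])).round(2))
E
python3 - <<'E'
from plan import *
from bench import r
plan(r.read_state(),[.542-.0,.223,.33],np.radians(-12.6))
E
```

```text
t 0.15 pos [0.1514 0.6061 0.2219] W cols x [-0.    -0.001 -1.   ] y [ 0.242  0.97  -0.001] z [ 0.97  -0.242  0.   ] F [ 0.1 -0.  -0.6] w 0.0873
slide cm [-10.77 -27.72  47.18]
roll deg -1.42
roll deg 178.58
```

```bash
python3 -m jog '[{"slide":[-2.5,-1.5,2.5],"roll":0},{"slide":[-5,-3.2,5.5],"roll":0},{"slide":[-7.5,-5,8.5],"roll":0},{"slide":[-9,-7,12],"roll":0},{"slide":[-10,-9,15.5],"roll":0}]'; python3 -m jog '[{"slide":[-0.5,-2,3.3],"roll":0},{"slide":[-0.8,-4,6.6],"roll":0},{"slide":[-0.8,-6,9.9],"roll":0},{"slide":[-0.8,-8,13.2],"roll":0},{"slide":[-0.8,-10,16.5],"roll":0}]'
python3 - <<'E'
from plan import *
from bench import r
plan(r.read_state(),[.542,.223,.33],np.radians(-12.6))
E
```

```text
time: 0.57
ee_pos: [0.2783, 0.4829, 0.3231]
eef_rot: [0.086, 0.702, -0.085, 0.702]
ft_force: [1.6, 0.3, 0.1]
width: 0.0868
time: 0.98
ee_pos: [0.4153, 0.3443, 0.3311]
eef_rot: [0.086, 0.702, -0.085, 0.702]
ft_force: [0.3, 0.7, 0.7]
width: 0.0868
t 0.98 pos [0.4153 0.3443 0.3311] W cols x [ 0.     0.001 -1.   ] y [0.241 0.97  0.001] z [ 0.97  -0.241  0.   ] F [0.3 0.7 0.7] w 0.0868
slide cm [ 0.1  -8.72 15.22]
roll deg -1.36
roll deg 178.64
```

```bash
python3 -m jog '[{"slide":[0,-2,3.5],"roll":0},{"slide":[0,-4,7],"roll":0},{"slide":[0,-6,10.5],"roll":0},{"slide":[0,-8.2,13.5],"roll":0},{"slide":[0,-8.2,13.5],"roll":0}]';  python3 - <<'E'
from plan import *
from bench import r
import pickle
s=r.read_state();im=r.camera("wrist");cv2.imwrite("pics/wA.png",im[:,:,::-1]);pickle.dump(s,open("wA.pkl","wb"))
plan(s,[.542,.223,.33],np.radians(-12.6));print(s["joint_vel"].round(3))
E
```

```text
time: 1.4
ee_pos: [0.531, 0.2241, 0.3307]
eef_rot: [0.089, 0.701, -0.09, 0.702]
ft_force: [-0.2, -0.9, 1.0]
width: 0.087
t 1.4 pos [0.531  0.2241 0.3307] W cols x [ 0.002 -0.002 -1.   ] y [ 0.251  0.968 -0.002] z [ 0.968 -0.251  0.002] F [-0.2 -0.9  1. ] w 0.087
slide cm [0.07 0.18 1.09]
roll deg -1.96
roll deg 178.04
[-0.055 -0.024 -0.084  0.02  -0.013  0.007 -0.112]
```

View pics/wA.png

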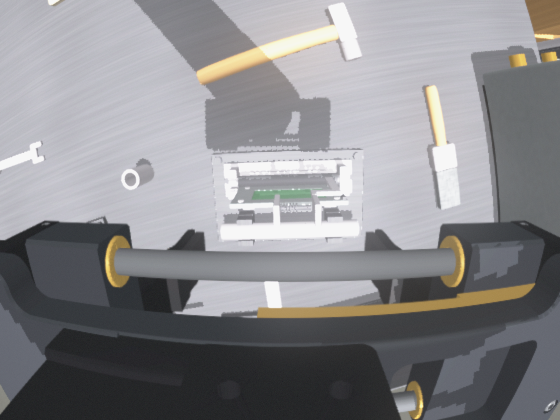

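Run:
```python
import cv2
im=cv2.imread("pics/wA.png")
cv2.imwrite("pics/zwA.png",cv2.resize(im[140:250,205:375],(799,517),interpolation=cv2.INTER_CUBIC))
```

```text
(no output)
```

View pics/zwA.png

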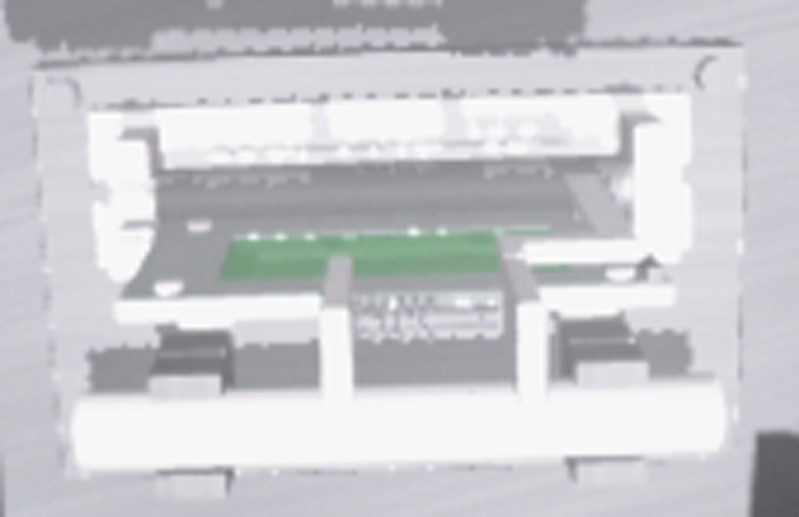

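Run:
```python
from plan import *
from bench import r
import pickle
s=pickle.load(open("wA.pkl","rb"));i=r.camera_info("wrist")
def z(p): return np.array(p)/4.7+[205,140]
a=np.radians(-12.7)
print("tab tops fixed-front-outer/inner, pin front inner/outer, back")
X=wrist_plane(i,s,z([(320,303),(352,303),(517,303),(547,303),(320,400),(547,400)]),.18);print(X.round(4));print(np.linalg.norm(X[0]-X[3]))
C=wrist_plane(i,s,z([(35,72),(740,45),(72,470),(720,470)]),.01)
print(C.round(4),np.linalg.norm(C[0]-C[1]))
L=wrist_plane(i,s,z([(88,125),(690,110)]),.055);print(L,np.linalg.norm(L[0]-L[1]))
d=C[1]-C[0];print("ang",np.degrees(np.arctan2(-d[0],d[1])))
d=X[3]-X[0];print("ang",np.degrees(np.arctan2(-d[0],d[1])))
# plate corners top edge z=.135 (40+95): 
Pp=wrist_plane(i,s,z([(118,320),(672,305)]),.134);print(Pp,np.linalg.norm(Pp[0]-Pp[1]),Pp.mean(0))
d=Pp[1]-Pp[0];print("ang",np.degrees(np.arctan2(-d[0],d[1])))
# tube ends at z=.0425 mid: left/right
T=wrist_plane(i,s,z([(73,432),(722,425)]),.05);print(T,np.linalg.norm(T[0]-T[1]),T.mean(0))
d=T[1]-T[0];print("ang",np.degrees(np.arctan2(-d[0],d[1])))
```

```text
tab tops fixed-front-outer/inner, pin front inner/outer, back
[[0.5412 0.209  0.18  ]
 [0.5428 0.2155 0.18  ]
 [0.5516 0.2492 0.18  ]
 [0.5532 0.2554 0.18  ]
 [0.5619 0.2034 0.18  ]
 [0.5742 0.2506 0.18  ]]
0.04792339993350352
[[0.4846 0.1226 0.01  ]
 [0.5327 0.3437 0.01  ]
 [0.6169 0.0943 0.01  ]
 [0.6726 0.3083 0.01  ]] 0.22626176004574963
[[0.50217026 0.14451829 0.055     ]
 [0.54176745 0.31529008 0.055     ]] 0.17530242252507627
ang -12.2837251315881
ang -14.52719047997871
[[0.54379782 0.15524458 0.134     ]
 [0.57411513 0.28737153 0.134     ]] 0.1355605760495549 [0.55895647 0.22130805 0.134     ]
ang -12.923157185670314
[[0.5925796  0.11070111 0.05      ]
 [0.6409572  0.30607697 0.05      ]] 0.20127622721759345 [0.6167684  0.20838904 0.05      ]
ang -13.907450802429183
```

Run:
```python
from plan import *
from bench import r
plan(r.read_state(),[.5565,.222,.205],np.radians(-13))
```

```text
t 1.45 pos [0.5289 0.2277 0.3306] W cols x [ 0.001 -0.001 -1.   ] y [ 0.248  0.969 -0.   ] z [ 0.969 -0.248  0.001] F [0.2 1.2 1.1] w 0.0869
slide cm [12.57  0.14  2.81]
roll deg -1.39
roll deg 178.61
```

```bash
python3 -m jog '[{"slide":[3,0.1,1.4],"roll":-0.7},{"slide":[6.5,0.1,2.8],"roll":-1.4},{"slide":[10,0.1,2.8],"roll":-1.4},{"slide":[12.5,0.1,2.8],"roll":-1.4},{"slide":[12.5,0.1,2.8],"roll":-1.4}]';python3 -m jog '[{"slide":[0,0,0],"roll":0},{"slide":[0,0,0],"roll":0}]';  python3 - <<'E'
from plan import *
from bench import r
import pickle
s=r.read_state();im=r.camera("wrist");cv2.imwrite("pics/wA2.png",im[:,:,::-1]);pickle.dump(s,open("wA2.pkl","wb"))
plan(s,[.5565,.222,.143],np.radians(-13));print(s["joint_vel"].round(3))
E
```

```text
time: 1.87
ee_pos: [0.5531, 0.2215, 0.1998]
eef_rot: [0.078, 0.705, -0.081, 0.7]
ft_force: [-0.9, -0.5, -0.9]
width: 0.0868
time: 2.03
ee_pos: [0.5528, 0.2224, 0.2006]
eef_rot: [0.077, 0.705, -0.081, 0.7]
ft_force: [0.3, -1.1, 0.3]
width: 0.0871
t 2.03 pos [0.5528 0.2224 0.2006] W cols x [-0.008 -0.004 -1.   ] y [ 0.222  0.975 -0.006] z [ 0.975 -0.222 -0.007] F [ 0.3 -1.1  0.3] w 0.0871
slide cm [5.76 0.08 0.41]
roll deg 0.16
roll deg -179.84
[ 0.001 -0.015  0.005 -0.023  0.001 -0.001  0.003]
```

View pics/wA2.png

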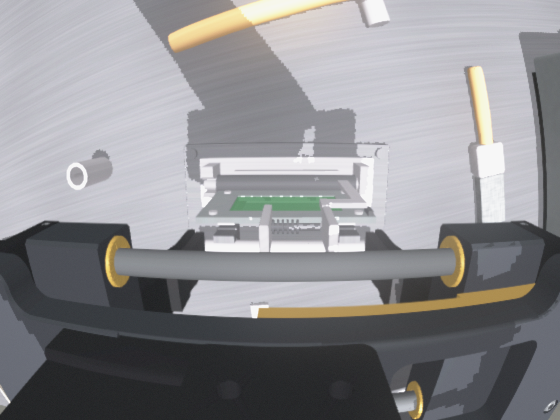

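Run:
```python
import cv2
im=cv2.imread("pics/wA2.png")
cv2.imwrite("pics/zwA2.png",cv2.resize(im[140:250,205:375],(799,517),interpolation=cv2.INTER_CUBIC))
```

```text
(no output)
```

View pics/zwA2.png

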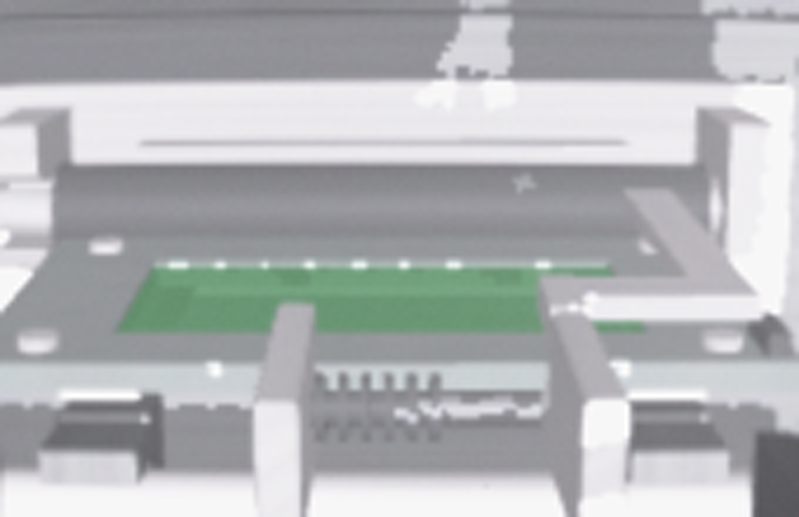

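Run:
```python
from plan import *
from bench import r
import pickle
s=pickle.load(open("wA2.pkl","rb"));i=r.camera_info("wrist")
def z(p): return np.array(p)/4.7+[205,140]
X=wrist_plane(i,s,z([(253,402),(300,402),(585,400),(630,400)]),.18);print(X.round(4),np.linalg.norm(X[0]-X[3]))
a=np.radians(-13);ex=np.array([np.cos(a),np.sin(a)]);ey=np.array([-ex[1],ex[0]])
for k,yo in((0,-.016),(3,.032)): print("grip",X[k,:2]+ .0115*ex-yo*ey)   # front edge x_g -5.5 -> 6.5, minus 0.5 for lean between z .122 and .140
d=X[3]-X[0];print("ang",np.degrees(np.arctan2(-d[0],d[1])))
```

```text
[[0.5426 0.2088 0.18  ]
 [0.5439 0.2146 0.18  ]
 [0.5516 0.2495 0.18  ]
 [0.5529 0.2551 0.18  ]] 0.0473881212410071
grip [0.55739668 0.22181048]
grip [0.5568701  0.22130236]
ang -12.517835353304992
```

```bash
python3 -m jog '[{"slide":[1.5,0,0.45],"roll":0},{"slide":[3,0,0.45],"roll":0},{"slide":[4.5,0,0.45],"roll":0},{"slide":[5.5,0,0.45],"roll":0},{"slide":[5.5,0,0.45],"roll":0}]';python3 - <<'E'
from plan import *
from bench import r
plan(r.read_state(),[.557,.2217,.143],np.radians(-13))
E
```

```text
time: 2.5
ee_pos: [0.5569, 0.2214, 0.1457]
eef_rot: [0.077, 0.705, -0.081, 0.7]
ft_force: [-0.5, -0.2, 0.1]
width: 0.0869
t 2.5 pos [0.5569 0.2214 0.1457] W cols x [-0.007 -0.004 -1.   ] y [ 0.222  0.975 -0.005] z [ 0.975 -0.222 -0.006] F [-0.5 -0.2  0.1] w 0.0869
slide cm [0.27 0.03 0.01]
roll deg 0.17
roll deg -179.83
```

```bash
python3 -m jog '[{"slide":[0.2,0,0],"roll":0},{"slide":[0.2,0,0],"roll":0},{"slide":[0.2,0,0],"roll":0},{"slide":[0.2,0,0],"roll":0}]' 0.5 25;python3 -m jog '[{"slide":[0,0,0],"roll":0},{"slide":[0,0,0],"roll":0},{"slide":[0,0,0],"roll":0},{"slide":[0,0,0],"roll":0}]' 1 25
python3 - <<'E'
from plan import *
from bench import r
plan(r.read_state(),[.557,.2217,.143],np.radians(-13))
E
```

```text
time: 2.83
ee_pos: [0.5573, 0.2216, 0.1446]
eef_rot: [0.078, 0.705, -0.08, 0.701]
ft_force: [-0.5, 0.6, -0.1]
width: 0.0679
time: 3.17
ee_pos: [0.5577, 0.2227, 0.1453]
eef_rot: [0.078, 0.704, -0.079, 0.701]
ft_force: [1.2, 3.8, 3.4]
width: 0.0416
t 3.17 pos [0.5577 0.2227 0.1453] W cols x [-0.005 -0.002 -1.   ] y [ 0.221  0.975 -0.003] z [ 0.975 -0.221 -0.004] F [1.2 3.8 3.4] w 0.0416
slide cm [ 0.23 -0.12 -0.05]
roll deg 0.22
roll deg -179.78
```

```bash
python3 -m jog '[{"slide":[0,0,0],"roll":0},{"slide":[0,0,0],"roll":0},{"slide":[0,0,0],"roll":0},{"slide":[0,0,0],"roll":0}]'
python3 - <<'E'
from plan import *
from bench import r
s=r.read_state()
plan(s,[.557,.2217,.143],np.radians(-13))
im=r.camera("wrist");cv2.imwrite("pics/wA3.png",im[:,:,::-1])
im=r.camera("scene");cv2.imwrite("pics/sA3.png",cv2.resize(im[150:300,255:400,::-1],(580,600)))
E
```

```text
time: 3.5
ee_pos: [0.5575, 0.2219, 0.145]
eef_rot: [0.078, 0.705, -0.08, 0.701]
ft_force: [-1.2, -1.3, -0.5]
width: 0.0314
t 3.5 pos [0.5575 0.2219 0.145 ] W cols x [-0.006 -0.003 -1.   ] y [ 0.222  0.975 -0.004] z [ 0.975 -0.222 -0.005] F [-1.2 -1.3 -0.5] w 0.0314
slide cm [ 0.2  -0.03 -0.04]
roll deg 0.18
roll deg -179.82
```

View pics/wA3.png

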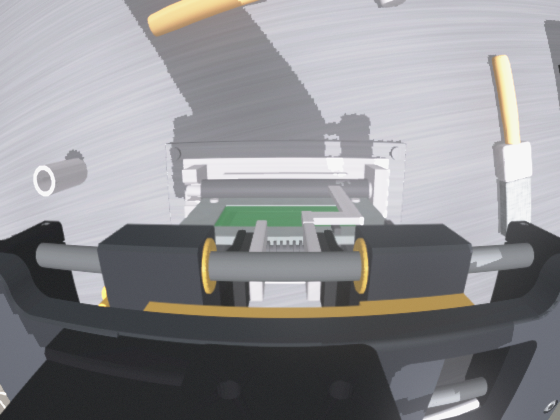

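View pics/sA3.png

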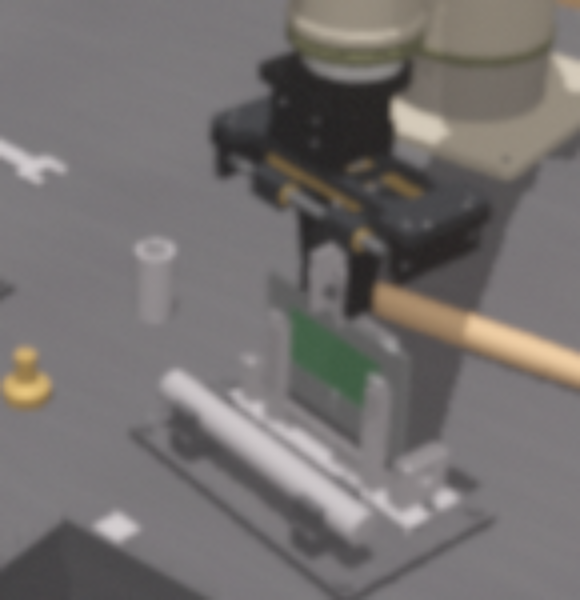

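Width is 31.4 mm, so the pin is fully back, and the tabs sit symmetric at columns 258 and 311 in the wrist view. Next I'll lift straight up.

```bash
python3 -m jog '[{"slide":[-0.4,0,0],"roll":0},{"slide":[-0.8,0,0],"roll":0},{"slide":[-1.2,0,0],"roll":0},{"slide":[-1.6,0,0],"roll":0},{"slide":[-2,0,0],"roll":0}]';python3 -m jog '[{"slide":[-0.6,0,0],"roll":0},{"slide":[-1.2,0,0],"roll":0},{"slide":[-1.8,0,0],"roll":0},{"slide":[-2.4,0,0],"roll":0},{"slide":[-3,0,0],"roll":0}]'
python3 - <<'E'
from plan import *
from bench import r
plan(r.read_state(),[.557,.2217,.3],np.radians(-13))
E
```

```text
time: 4.02
ee_pos: [0.5577, 0.2221, 0.1655]
eef_rot: [0.078, 0.704, -0.08, 0.701]
ft_force: [0.4, 0.3, -3.7]
width: 0.0315
time: 4.43
ee_pos: [0.5579, 0.2222, 0.1963]
eef_rot: [0.078, 0.704, -0.08, 0.701]
ft_force: [0.0, 0.1, -4.5]
width: 0.0319
t 4.43 pos [0.5579 0.2222 0.1963] W cols x [-0.005 -0.002 -1.   ] y [ 0.222  0.975 -0.003] z [ 0.975 -0.222 -0.004] F [ 0.   0.1 -4.5] w 0.0319
slide cm [-10.37  -0.1   -0.12]
roll deg 0.19
roll deg -179.81
```

```bash
python3 -m jog '[{"slide":[-2.5,0,0],"roll":0},{"slide":[-5.5,0,0],"roll":0},{"slide":[-8.5,0,0],"roll":0},{"slide":[-11.5,0,0],"roll":0},{"slide":[-14,0,0],"roll":0}]'
python3 - <<'E'
from plan import *
from bench import r
plan(r.read_state(),[.6,-0.05,.34],np.radians(0.5))
E
```

```text
time: 4.85
ee_pos: [0.5586, 0.2225, 0.3391]
eef_rot: [0.078, 0.704, -0.08, 0.702]
ft_force: [0.4, 0.4, -3.8]
width: 0.0316
t 4.85 pos [0.5586 0.2225 0.3391] W cols x [-0.003 -0.001 -1.   ] y [ 0.222  0.975 -0.002] z [ 0.975 -0.222 -0.003] F [ 0.4  0.4 -3.8] w 0.0316
slide cm [ -0.06 -25.65  10.08]
roll deg -13.32
roll deg 166.68
```

```bash
python3 -m jog '[{"slide":[0,-2,0.8],"roll":-2},{"slide":[0,-5,2],"roll":-5},{"slide":[0,-8,3.2],"roll":-8},{"slide":[0,-11,4.3],"roll":-11},{"slide":[0,-14,5.5],"roll":-13.3}]'
python3 - <<'E'
from plan import *
from bench import r
plan(r.read_state(),[.6,-0.06,.34],np.radians(0.5))
E
```

```text
time: 5.27
ee_pos: [0.5811, 0.0722, 0.3398]
eef_rot: [-0.004, 0.708, 0.004, 0.706]
ft_force: [1.1, 0.1, -4.4]
width: 0.0316
t 5.27 pos [0.5811 0.0722 0.3398] W cols x [-0.003 -0.001 -1.   ] y [-0.011  1.    -0.001] z [ 1.     0.011 -0.003] F [ 1.1  0.1 -4.4] w 0.0316
slide cm [-1.000e-02 -1.324e+01  1.740e+00]
roll deg 0.15
roll deg -179.85
```

```bash
python3 -m jog '[{"slide":[0,-3,0.5],"roll":0},{"slide":[0,-6,1],"roll":0},{"slide":[0,-8.5,1.5],"roll":0},{"slide":[0,-10.5,2],"roll":0},{"slide":[0,-10.5,2],"roll":0}]'; python3 -m jog '[{"slide":[0,0,0],"roll":0},{"slide":[0,0,0],"roll":0}]';python3 - <<'E'
from plan import *
from bench import r
import pickle
s=r.read_state();plan(s,[.6,-0.06,.34],np.radians(0.5));im=r.camera("wrist");cv2.imwrite("pics/wB.png",im[:,:,::-1]);pickle.dump(s,open("wB.pkl","wb"))
E
```

```text
time: 5.68
ee_pos: [0.6023, -0.0385, 0.3404]
eef_rot: [-0.003, 0.708, 0.0, 0.706]
ft_force: [0.8, 0.2, -4.1]
width: 0.0318
time: 5.85
ee_pos: [0.6022, -0.0392, 0.3406]
eef_rot: [-0.003, 0.708, -0.0, 0.706]
ft_force: [0.4, -0.5, -4.5]
width: 0.0316
t 5.85 pos [ 0.6022 -0.0392  0.3406] W cols x [-0.002 -0.004 -1.   ] y [-0.003  1.    -0.004] z [ 1.     0.003 -0.002] F [ 0.4 -0.5 -4.5] w 0.0316
slide cm [ 0.07 -2.08 -0.22]
roll deg -0.32
roll deg 179.68
```

View pics/wB.png

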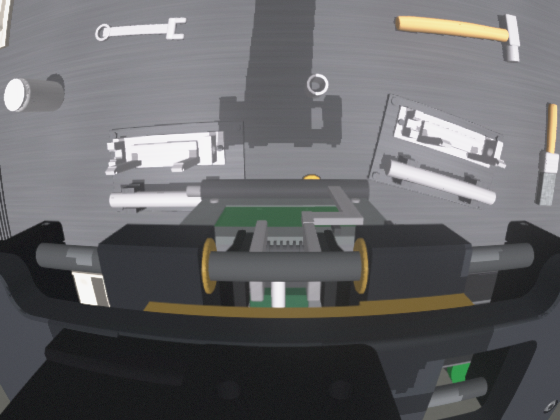

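Run:
```python
import cv2
im=cv2.imread("pics/wB.png")
cv2.imwrite("pics/zwB.png",cv2.resize(im[112:212,100:250],(795,530),interpolation=cv2.INTER_CUBIC))
cv2.imwrite("pics/zwB2.png",cv2.resize(im[85:215,365:515],(690,598),interpolation=cv2.INTER_CUBIC))
```

```text
(no output)
```

View pics/zwB.png

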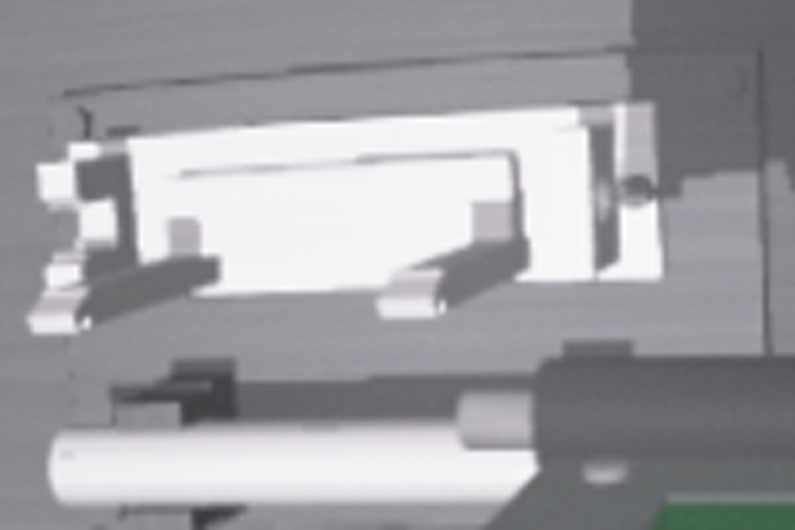

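View pics/zwB2.png

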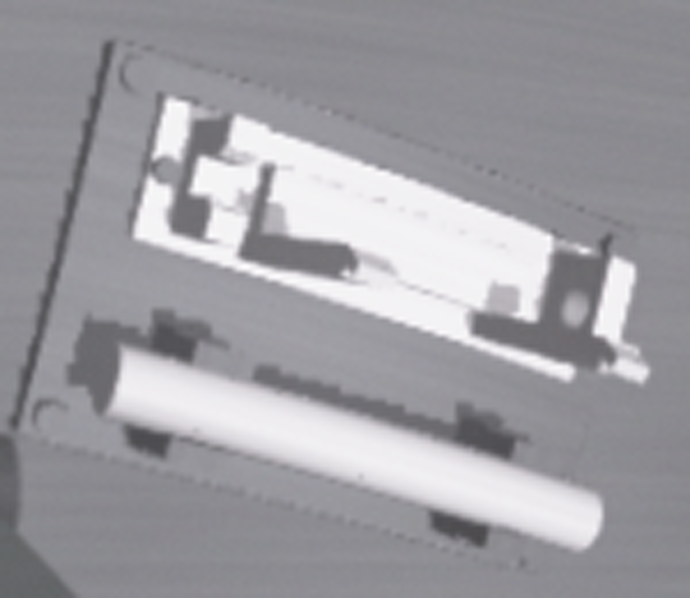

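Run:
```python
from plan import *
from bench import r
import pickle
s=pickle.load(open("wB.pkl","rb"));i=r.camera_info("wrist")
zb=lambda p:np.array(p)/5.3+[100,112]
za=lambda p:np.array(p)/4.6+[365,85]
def show(n,p,z,f):
    X=wrist_plane(i,s,f(p),z);print(n,X.round(4).tolist());return X
h=show("B hole outer z.04",[(636,190)],.04,zb)
show("B lug outer bottom corners (front,back) z~.01-.03",[(655,103),(662,278)],.02,zb)
show("B slot lug tops: centre",[(56,183),(66,272),(58,228)],.055,zb)
show("B stop tops",[(57,315),(412,295)],.11,zb)
show("B base corners right front, left front, right edge mid",[(762,48),(62,94),(770,350)],.01,zb)
show("B tube left end, and axis",[(52,467)],.0425,zb)
show("A slot outer",[(165,168)],.04,za)
show("A base",[(110,42),(635,228),(12,430)],.01,za)
show("A tube ends",[(108,378),(592,520)],.0425,za)
show("A slot lug outer bottom",[(162,98),(135,238)],.02,za)
```

```text
B hole outer z.04 [[0.569, -0.1339, 0.04]]
B lug outer bottom corners (front,back) z~.01-.03 [[0.5458, -0.1321, 0.02], [0.5956, -0.1311, 0.02]]
B slot lug tops: centre [[0.5593, -0.3053, 0.055], [0.5852, -0.3038, 0.055], [0.5723, -0.3055, 0.055]]
B stop tops [[0.5902, -0.275, 0.11], [0.5877, -0.1753, 0.11]]
B base corners right front, left front, right edge mid [[0.5308, -0.1028, 0.01], [0.5336, -0.3282, 0.01], [0.6182, -0.1016, 0.01]]
B tube left end, and axis [[0.6459, -0.3229, 0.0425]]
A slot outer [[0.5266, 0.129, 0.04]]
A base [[0.4841, 0.1192, 0.01], [0.5316, 0.3435, 0.01], [0.6174, 0.0887, 0.01]]
A tube ends [[0.5947, 0.1116, 0.0425], [0.6393, 0.3107, 0.0425]]
A slot lug outer bottom [[0.5026, 0.1347, 0.02], [0.5501, 0.1263, 0.02]]
```

```bash
python3 -m jog '[{"slide":[0,-3.5,1.2],"roll":0},{"slide":[0,-7,2.4],"roll":0},{"slide":[0,-10.5,3.6],"roll":0},{"slide":[0,-14,5],"roll":0},{"slide":[0,-17.2,6.5],"roll":0}]'; python3 -m jog '[{"slide":[0,-1.3,0],"roll":0},{"slide":[0,-1.3,0],"roll":0},{"slide":[0,-1.3,0],"roll":0}]';python3 - <<'E'
from plan import *
from bench import r
import pickle
s=r.read_state();plan(s,[.5836,-0.221,.34],np.radians(0.5));im=r.camera("wrist");cv2.imwrite("pics/wB3.png",im[:,:,::-1]);pickle.dump(s,open("wB3.pkl","wb"))
E
```

```text
time: 6.32
ee_pos: [0.6685, -0.2107, 0.3414]
eef_rot: [-0.003, 0.708, 0.001, 0.706]
ft_force: [0.6, 0.1, -1.7]
width: 0.0313
time: 6.57
ee_pos: [0.6686, -0.2235, 0.3409]
eef_rot: [-0.003, 0.708, 0.001, 0.706]
ft_force: [1.0, 1.5, -4.0]
width: 0.0312
t 6.57 pos [ 0.6686 -0.2235  0.3409] W cols x [-0.003 -0.003 -1.   ] y [-0.006  1.    -0.003] z [ 1.     0.006 -0.003] F [ 1.   1.5 -4. ] w 0.0312
slide cm [ 0.12  0.3  -8.5 ]
roll deg -0.16
roll deg 179.84
```

View pics/wB3.png

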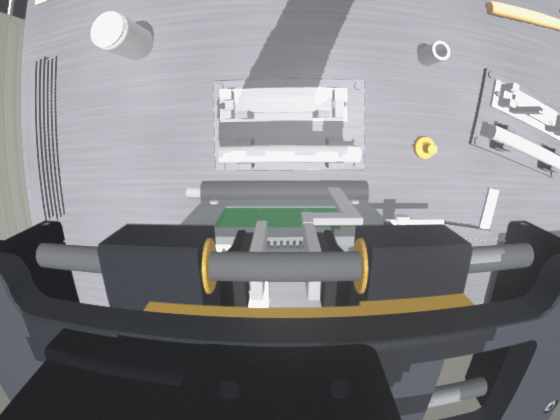

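Run:
```python
import cv2
im=cv2.imread("pics/wB3.png")
cv2.imwrite("pics/zwB3.png",cv2.resize(im[72:177,208:372],(787,504),interpolation=cv2.INTER_CUBIC))
```

```text
(no output)
```

View pics/zwB3.png

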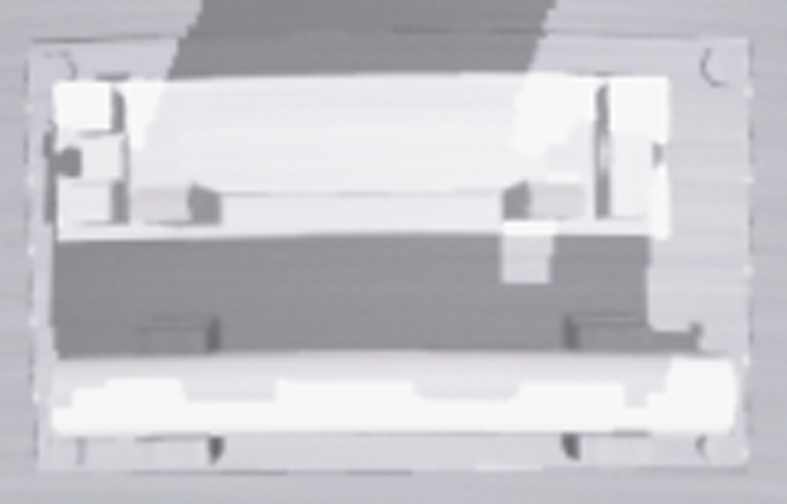

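Run:
```python
from plan import *
from bench import r
import pickle
s=pickle.load(open("wB3.pkl","rb"));i=r.camera_info("wrist")
zb=lambda p:np.array(p)/4.8+[208,72]
def show(n,p,z,f=zb):
    X=wrist_plane(i,s,f(p),z);print(n,X.round(4).tolist(),"mid",X.mean(0).round(4)[:2],"d",np.linalg.norm(X[0]-X[1]).round(4));return X
show("stops z.11",[(161,205),(556,200)],.11)
show("lug inner z.055",[(115,150),(611,150)],.055)
show("lug outer z.055",[(55,150),(662,150)],.055)
show("bracket foot z.015",[(57,238),(668,236)],.015)
show("base front z.01",[(33,40),(748,38)],.01)
show("base back",[(40,470),(748,465)],.01)
X=show("tube",[(53,395),(736,395)],.045)
show("slot/hole",[(85,160),(620,155)],.045)
W=Ro.from_quat(s["eef_rot"]).as_matrix()
```

```text
stops z.11 [[0.5908, -0.2767, 0.11], [0.5891, -0.1781, 0.11]] mid [ 0.5899 -0.2274] d 0.0986
lug inner z.055 [[0.5728, -0.2975, 0.055], [0.5721, -0.1561, 0.055]] mid [ 0.5724 -0.2268] d 0.1414
lug outer z.055 [[0.5722, -0.315, 0.055], [0.5715, -0.1413, 0.055]] mid [ 0.5718 -0.2281] d 0.1737
bracket foot z.015 [[0.5974, -0.3227, 0.015], [0.5957, -0.1316, 0.015]] mid [ 0.5965 -0.2271] d 0.1911
base front z.01 [[0.5332, -0.3315, 0.01], [0.5304, -0.1053, 0.01]] mid [ 0.5318 -0.2184] d 0.2262
base back [[0.6719, -0.3307, 0.01], [0.6685, -0.1019, 0.01]] mid [ 0.6702 -0.2163] d 0.2289
tube [[0.6445, -0.3185, 0.045], [0.6428, -0.1152, 0.045]] mid [ 0.6436 -0.2168] d 0.2034
slot/hole [[0.5748, -0.3081, 0.045], [0.5727, -0.1519, 0.045]] mid [ 0.5738 -0.23  ] d 0.1562
```

```bash
python3 -m jog '[{"slide":[0,-0.1,-2],"roll":0},{"slide":[0,-0.2,-4.5],"roll":0},{"slide":[0,-0.3,-7],"roll":0},{"slide":[0,-0.35,-8.7],"roll":0},{"slide":[0,-0.35,-8.7],"roll":0}]'; python3 -m jog '[{"slide":[0,0,0],"roll":0},{"slide":[0,0,0],"roll":0}]';python3 - <<'E'
from plan import *
from bench import r
s=r.read_state();plan(s,[.5813,-0.2271,.25],np.radians(0.6))
E
```

```text
time: 7.03
ee_pos: [0.5794, -0.2254, 0.3434]
eef_rot: [-0.003, 0.707, 0.002, 0.707]
ft_force: [-0.8, -0.9, -3.4]
width: 0.0312
time: 7.2
ee_pos: [0.5798, -0.2235, 0.3443]
eef_rot: [-0.004, 0.707, 0.004, 0.708]
ft_force: [-0.8, 0.1, -5.0]
width: 0.0318
t 7.2 pos [ 0.5798 -0.2235  0.3443] W cols x [ 0.002 -0.    -1.   ] y [-0.011  1.    -0.   ] z [1.    0.011 0.002] F [-0.8  0.1 -5. ] w 0.0318
slide cm [ 9.43 -0.36  0.13]
roll deg 0.02
roll deg -179.98
```

```bash
python3 -m jog '[{"slide":[2,-0.36,0.1],"roll":0},{"slide":[4.5,-0.36,0.1],"roll":0},{"slide":[7,-0.36,0.1],"roll":0},{"slide":[9.4,-0.36,0.1],"roll":0},{"slide":[9.4,-0.36,0.1],"roll":0}]'; python3 -m jog '[{"slide":[0,0,0],"roll":0},{"slide":[0,0,0],"roll":0}]';python3 - <<'E'
from plan import *
from bench import r
s=r.read_state();plan(s,[.5808,-0.2271,.235],np.radians(0.6))
im=r.camera("wrist");cv2.imwrite("pics/wB4.png",im[:,:,::-1])
im=r.camera("scene");cv2.imwrite("pics/sB4.png",cv2.resize(im[120:260,160:310,::-1],(642,600)))
E
```

```text
time: 7.62
ee_pos: [0.5798, -0.2248, 0.2451]
eef_rot: [-0.004, 0.709, 0.005, 0.705]
ft_force: [-1.9, 1.1, -5.4]
width: 0.0314
time: 7.78
ee_pos: [0.5805, -0.2239, 0.2456]
eef_rot: [-0.004, 0.709, 0.006, 0.705]
ft_force: [-0.8, 0.1, -4.0]
width: 0.0313
t 7.78 pos [ 0.5805 -0.2239  0.2456] W cols x [-0.006  0.002 -1.   ] y [-0.014  1.     0.002] z [ 1.     0.014 -0.006] F [-0.8  0.1 -4. ] w 0.0313
slide cm [ 1.06 -0.32  0.04]
roll deg 0.21
roll deg -179.79
```

View pics/wB4.png

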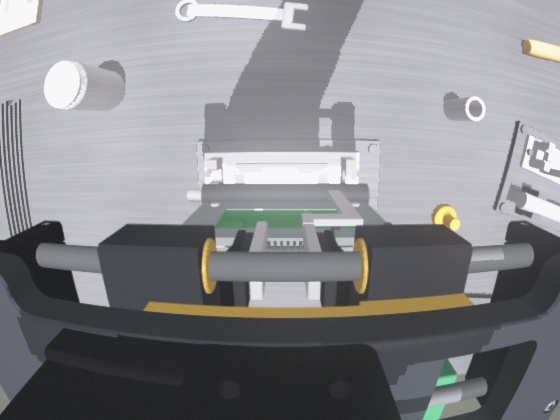

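View pics/sB4.png

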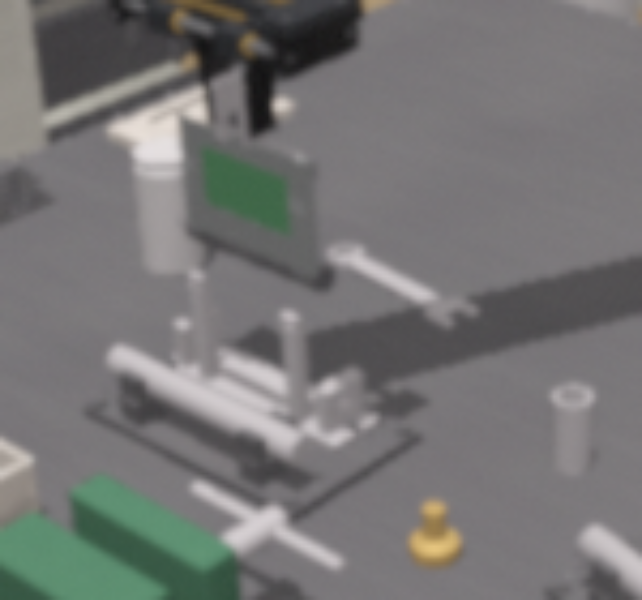

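```bash
python3 -m jog '[{"slide":[0.3,-0.3,0],"roll":0},{"slide":[0.7,-0.3,0],"roll":0},{"slide":[0.7,-0.3,0],"roll":0},{"slide":[0.7,-0.3,0],"roll":0}]';python3 - <<'E'
from plan import *
from bench import r
s=r.read_state();plan(s,[.5808,-0.2271,.235],np.radians(0.6));print(s["joint_vel"].round(3))
E
```

```text
time: 8.22
ee_pos: [0.5806, -0.2278, 0.2396]
eef_rot: [-0.004, 0.708, 0.005, 0.706]
ft_force: [0.4, 0.4, -4.9]
width: 0.031
t 8.22 pos [ 0.5806 -0.2278  0.2396] W cols x [-0.004  0.001 -1.   ] y [-0.013  1.     0.002] z [ 1.     0.013 -0.004] F [ 0.4  0.4 -4.9] w 0.031
slide cm [0.46 0.07 0.02]
roll deg 0.16
roll deg -179.84
[-0.002 -0.004 -0.001 -0.005 -0.002  0.002  0.002]
```

```bash
python3 -m jog '[{"slide":[0.4,0,0],"roll":0},{"slide":[0.8,0,0],"roll":0},{"slide":[1.2,0,0],"roll":0},{"slide":[1.6,0,0],"roll":0},{"slide":[2,0,0],"roll":0}]';python3 -m jog '[{"slide":[0.4,0.05,0],"roll":0},{"slide":[0.8,0.05,0],"roll":0},{"slide":[1.2,0.05,0],"roll":0},{"slide":[1.6,0.05,0],"roll":0},{"slide":[2,0.05,0],"roll":0}]'
python3 - <<'E'
from plan import *
from bench import r
import pickle
s=r.read_state();plan(s,[.5808,-0.2271,.18],np.radians(0.6))
im=r.camera("wrist");cv2.imwrite("pics/wB5.png",im[:,:,::-1]);pickle.dump(s,open("wB5.pkl","wb"))
cv2.imwrite("pics/zwB5.png",cv2.resize(im[120:230,170:400,::-1],(800,383),interpolation=cv2.INTER_CUBIC))
E
```

```text
time: 8.63
ee_pos: [0.5804, -0.2277, 0.219]
eef_rot: [-0.004, 0.709, 0.005, 0.706]
ft_force: [-0.1, -0.6, -3.9]
width: 0.0311
time: 9.05
ee_pos: [0.5803, -0.2272, 0.1985]
eef_rot: [-0.004, 0.709, 0.005, 0.706]
ft_force: [-0.5, -0.2, -4.3]
width: 0.0313
t 9.05 pos [ 0.5803 -0.2272  0.1985] W cols x [-0.004  0.002 -1.   ] y [-0.013  1.     0.002] z [ 1.     0.013 -0.004] F [-0.5 -0.2 -4.3] w 0.0313
slide cm [1.85 0.   0.06]
roll deg 0.16
roll deg -179.84
```

View pics/zwB5.png

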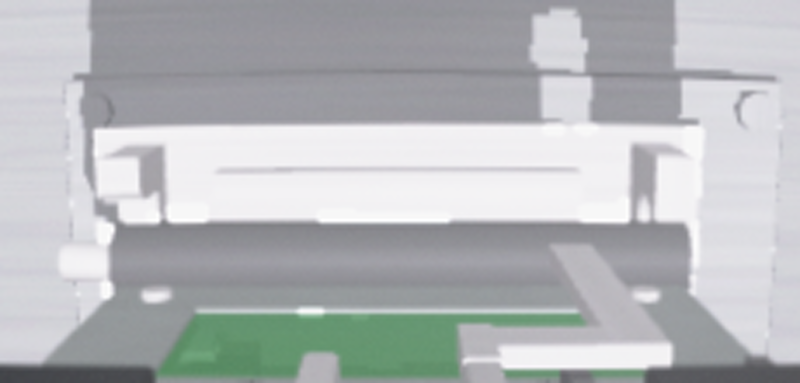

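The guard's barrel spans crop columns 110–690 (mid 400). The lug inner edges are at about 138 and 655 (mid 396), so the guard is about 0.9 mm too far towards +y, inside the play. I'll nudge it and lower slowly.

```bash
python3 -m jog '[{"slide":[0.4,-0.07,0],"roll":0},{"slide":[0.8,-0.07,0],"roll":0},{"slide":[1.2,-0.07,0],"roll":0},{"slide":[1.6,-0.07,0],"roll":0},{"slide":[2,-0.07,0],"roll":0}]'
python3 -m jog '[{"slide":[0.2,0,0],"roll":0},{"slide":[0.4,0,0],"roll":0}]'
python3 -m jog '[{"slide":[0.2,0,0],"roll":0},{"slide":[0.4,0,0],"roll":0}]'
```

```text
time: 9.52
ee_pos: [0.5799, -0.2277, 0.1773]
eef_rot: [-0.004, 0.709, 0.005, 0.705]
ft_force: [-0.1, -0.3, -4.4]
width: 0.0314
time: 9.68
ee_pos: [0.5799, -0.2276, 0.1729]
eef_rot: [-0.004, 0.709, 0.005, 0.705]
ft_force: [-0.2, 1.1, -5.0]
width: 0.0313
time: 9.85
ee_pos: [0.5798, -0.2276, 0.1687]
eef_rot: [-0.004, 0.709, 0.005, 0.705]
ft_force: [-1.0, 0.4, -3.6]
width: 0.0316
```

```bash
python3 -m jog '[{"slide":[0.2,0,0],"roll":0},{"slide":[0.3,0,0],"roll":0}]'
python3 -m jog '[{"slide":[0.15,0,0],"roll":0},{"slide":[0.3,0,0],"roll":0}]'
python3 - <<'E'
from plan import *
from bench import r
import pickle
s=r.read_state();plan(s,[.5808,-0.2271,.145],np.radians(0.6))
im=r.camera("wrist");cv2.imwrite("pics/wB6.png",im[:,:,::-1])
cv2.imwrite("pics/zwB6.png",cv2.resize(im[120:230,170:400,::-1],(800,383),interpolation=cv2.INTER_CUBIC))
E
```

```text
time: 10.02
ee_pos: [0.5798, -0.2275, 0.1655]
eef_rot: [-0.004, 0.709, 0.005, 0.705]
ft_force: [0.0, 0.5, -4.9]
width: 0.0313
time: 10.18
ee_pos: [0.5798, -0.2275, 0.1624]
eef_rot: [-0.004, 0.709, 0.005, 0.705]
ft_force: [0.4, 0.1, -4.0]
width: 0.0316
t 10.18 pos [ 0.5798 -0.2275  0.1624] W cols x [-0.006  0.002 -1.   ] y [-0.013  1.     0.002] z [ 1.     0.013 -0.005] F [ 0.4  0.1 -4. ] w 0.0316
slide cm [1.74 0.04 0.11]
roll deg 0.16
roll deg -179.84
```

View pics/zwB6.png

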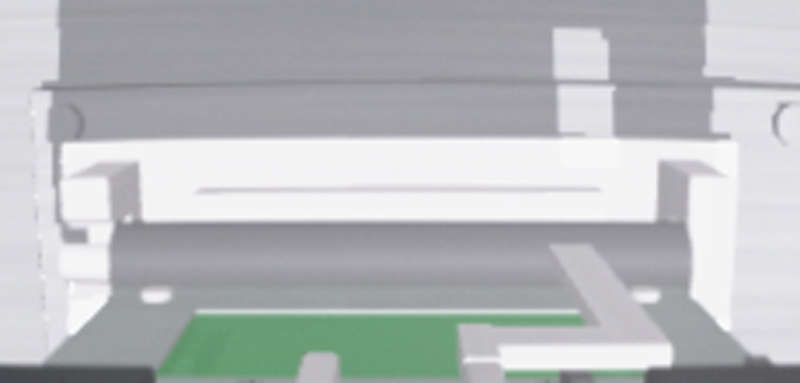

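The barrel is between the lugs and the stub is entering the slot, with no contact force so far. I'll keep lowering.

```bash
python3 -m jog '[{"slide":[0.2,0,0],"roll":0},{"slide":[0.4,0,0],"roll":0},{"slide":[0.6,0,0],"roll":0}]'
python3 -m jog '[{"slide":[0.2,0,0],"roll":0},{"slide":[0.4,0,0],"roll":0}]'
python3 -m jog '[{"slide":[0.15,0,0],"roll":0},{"slide":[0.3,0,0],"roll":0}]'
python3 -m jog '[{"slide":[0.1,0,0],"roll":0},{"slide":[0.2,0,0],"roll":0}]'
```

```text
time: 10.48
ee_pos: [0.5796, -0.2275, 0.1558]
eef_rot: [-0.004, 0.709, 0.005, 0.705]
ft_force: [-0.4, -0.1, -4.0]
width: 0.0316
time: 10.65
ee_pos: [0.5796, -0.2274, 0.1515]
eef_rot: [-0.004, 0.709, 0.005, 0.705]
ft_force: [0.6, 1.1, -4.0]
width: 0.0314
time: 10.82
ee_pos: [0.5795, -0.2274, 0.1483]
eef_rot: [-0.004, 0.709, 0.006, 0.705]
ft_force: [-0.3, -0.2, -4.7]
width: 0.0315
time: 10.98
ee_pos: [0.5795, -0.2274, 0.1462]
eef_rot: [-0.004, 0.709, 0.006, 0.705]
ft_force: [-0.7, 0.5, -4.4]
width: 0.0313
```

```bash
python3 -m jog '[{"slide":[0.05,0,0],"roll":0},{"slide":[0.1,0,0],"roll":0},{"slide":[0.1,0,0],"roll":0}]'
python3 -m jog '[{"slide":[0.05,0,0],"roll":0},{"slide":[0.1,0,0],"roll":0},{"slide":[0.1,0,0],"roll":0}]'
```

```text
time: 11.23
ee_pos: [0.5796, -0.2274, 0.1455]
eef_rot: [-0.004, 0.709, 0.006, 0.705]
ft_force: [0.4, 1.3, -0.9]
width: 0.0316
time: 11.48
ee_pos: [0.5801, -0.2273, 0.1454]
eef_rot: [-0.004, 0.709, 0.006, 0.705]
ft_force: [-0.9, 2.7, 3.9]
width: 0.0316
```

Sill contact was felt at TCP z = 0.1454, the same height as when seated in A. I'll let go in stages.

```bash
python3 -m jog '[{"slide":[0,0,0],"roll":0},{"slide":[0,0,0],"roll":0},{"slide":[0,0,0],"roll":0},{"slide":[0,0,0],"roll":0}]' 0.4
python3 -m jog '[{"slide":[0,0,0],"roll":0},{"slide":[0,0,0],"roll":0},{"slide":[0,0,0],"roll":0},{"slide":[0,0,0],"roll":0}]' 0
python3 -m jog '[{"slide":[0,0,0],"roll":0},{"slide":[0,0,0],"roll":0},{"slide":[0,0,0],"roll":0},{"slide":[0,0,0],"roll":0}]'
python3 - <<'E'
from plan import *
from bench import r
import pickle
s=r.read_state();plan(s,[.5808,-0.2271,.145],np.radians(0.6))
im=r.camera("wrist");cv2.imwrite("pics/wB7.png",im[:,:,::-1])
im=r.camera("scene");cv2.imwrite("pics/sB7.png",cv2.resize(im[120:260,160:310,::-1],(642,600),interpolation=cv2.INTER_CUBIC))
E
```

```text
time: 11.82
ee_pos: [0.5806, -0.2266, 0.1457]
eef_rot: [-0.004, 0.708, 0.006, 0.706]
ft_force: [-0.1, 3.5, 1.9]
width: 0.0483
time: 12.15
ee_pos: [0.5803, -0.2274, 0.1456]
eef_rot: [-0.004, 0.709, 0.006, 0.706]
ft_force: [-0.1, -0.0, -0.8]
width: 0.0709
time: 12.48
ee_pos: [0.5803, -0.2275, 0.1456]
eef_rot: [-0.004, 0.709, 0.005, 0.706]
ft_force: [0.1, -0.3, 0.8]
width: 0.0864
t 12.48 pos [ 0.5803 -0.2275  0.1456] W cols x [-0.004  0.002 -1.   ] y [-0.014  1.     0.002] z [ 1.     0.014 -0.004] F [ 0.1 -0.3  0.8] w 0.0864
slide cm [0.06 0.04 0.05]
roll deg 0.18
roll deg -179.82
```

View pics/wB7.png

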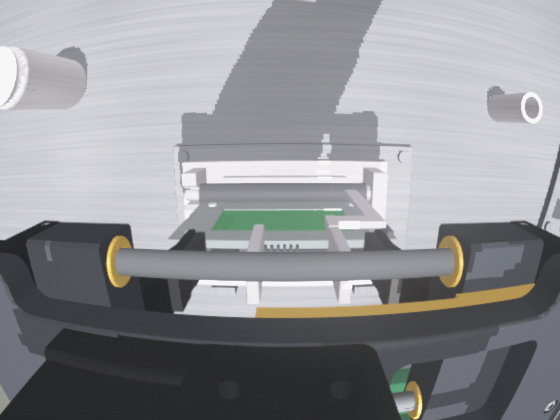

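View pics/sB7.png

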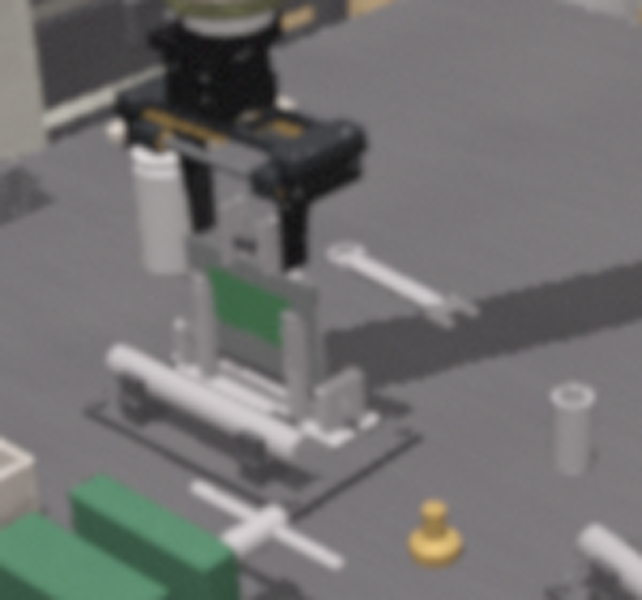

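The tabs have spread again (columns about 253 and 341) and the guard stands against its stops. I'll withdraw straight up and check.

```bash
python3 -m jog '[{"slide":[-1.5,0,0],"roll":0},{"slide":[-3,0,0],"roll":0},{"slide":[-5,0,0],"roll":0},{"slide":[-7,0,0],"roll":0},{"slide":[-9,0,0],"roll":0}]'
python3 -m jog '[{"slide":[-3,0,0],"roll":0},{"slide":[-6,0,0],"roll":0},{"slide":[-9,0,0],"roll":0},{"slide":[-9,0,0],"roll":0},{"slide":[-9,0,0],"roll":0}]'
python3 - <<'E'
from plan import *
from bench import r
import pickle
s=r.read_state();plan(s,[.5808,-0.2271,.145],np.radians(0.6))
im=r.camera("wrist");cv2.imwrite("pics/zwB8.png",cv2.resize(im[130:250,195:375,::-1],(798,532),interpolation=cv2.INTER_CUBIC));pickle.dump(s,open("wB8.pkl","wb"))
im=r.camera("scene");cv2.imwrite("pics/scene8.png",im[:,:,::-1]);cv2.imwrite("pics/sB8.png",cv2.resize(im[150:240,175:265,::-1],(600,600),interpolation=cv2.INTER_CUBIC))
im=r.camera("top");cv2.imwrite("pics/top8.png",im[:,:,::-1])
E
```

```text
time: 13.0
ee_pos: [0.5805, -0.2276, 0.2365]
eef_rot: [-0.004, 0.709, 0.006, 0.706]
ft_force: [1.0, -0.4, -0.4]
width: 0.0869
time: 13.42
ee_pos: [0.5815, -0.2282, 0.3282]
eef_rot: [-0.004, 0.707, 0.005, 0.707]
ft_force: [0.8, -0.1, -1.1]
width: 0.0869
t 13.42 pos [ 0.5815 -0.2282  0.3282] W cols x [-0.001  0.001 -1.   ] y [-0.013  1.     0.001] z [ 1.     0.013 -0.001] F [ 0.8 -0.1 -1.1] w 0.0869
slide cm [18.32  0.1  -0.05]
roll deg 0.17
roll deg -179.83
```

View pics/zwB8.png

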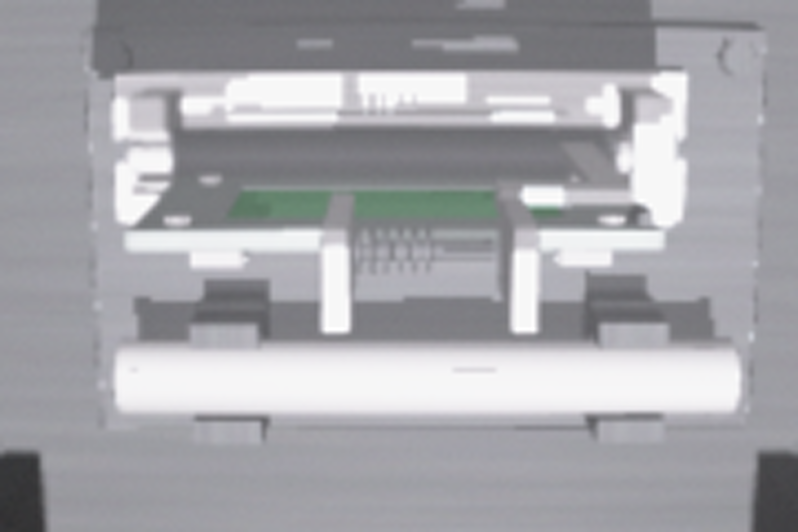

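View pics/sB8.png

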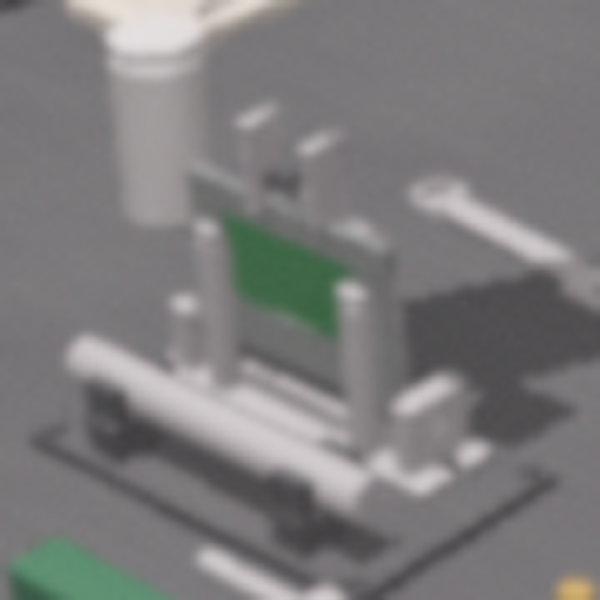

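View pics/top8.png

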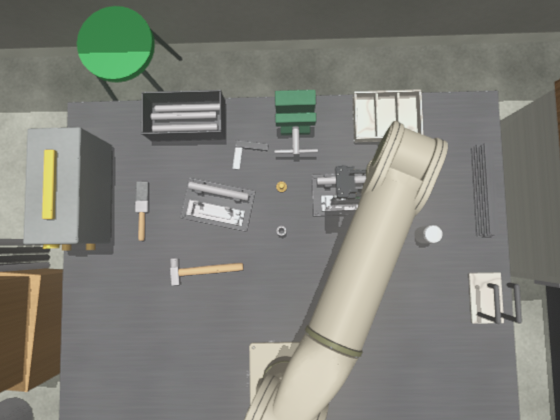

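Run:
```python
from plan import *
from bench import r
import pickle
s=pickle.load(open("wB8.pkl","rb"));i=r.camera_info("wrist")
zb=lambda p:np.array(p)/(798/180)+[195,130]
X=wrist_plane(i,s,zb([(320,235),(540,235),(320,332),(540,332)]),.18);print(X.round(4),np.linalg.norm(X[0]-X[1]))
X=wrist_plane(i,s,zb([(125,235),(664,232)]),.135);print(X.round(4),X.mean(0).round(4),np.linalg.norm(X[0]-X[1]))
a=cv2.imread("pics/top0.png").astype(int);b=cv2.imread("pics/top8.png").astype(int)
for n,(u,v) in dict(hammer=(205,270),spanner=(370,264),brush=(142,210),tube=(281,231),can=(430,234),square=(250,152),punch=(281,187)).items():
    print(n,np.abs(a-b)[v-12:v+12,u-12:u+12].mean().round(1))
```

```text
[[ 0.5727 -0.2454  0.18  ]
 [ 0.572  -0.1973  0.18  ]
 [ 0.5945 -0.2454  0.18  ]
 [ 0.5939 -0.1966  0.18  ]] 0.04808510468714192
[[ 0.5813 -0.2972  0.135 ]
 [ 0.5787 -0.1611  0.135 ]] [ 0.58   -0.2292  0.135 ] 0.13615132263174168
hammer 6.2
spanner 58.7
brush 6.4
tube 6.2
can 4.4
square 6.3
punch 6.4
```

The tab span is 48.1 mm, so the pin is fully out. The plate width at z = 135 mm measures 136.2 mm, so the guard is at seated height. The bystanders are unchanged in the top view, except that the arm hides the spanner; the scene view shows it lying where it was. I'll hand in.

```bash
python3 -c "
from bench import r
print(r.close_job())"
```

```text
the job is handed in; nothing more can be done
None
```

The guard now hangs on the empty jig with its pin out, and I handed the job in at about 13.6 s of the 72 s allowed. The hand-in gives no verdict.

**What I did**
- I squeezed the two tabs until the fingers were 31.4 mm apart, which is the pin fully back, and lifted the guard straight off the first jig.
- I measured the second jig's hinge bracket in the wrist camera at about 10 mm off to the −y side, so the lowering was lined up by camera rather than by touch.
- I lowered the guard in 2–4 mm steps. It went down between the lugs without touching, and the sill was felt at the same tool height as on the first jig, with about 8 N of contact.
- I then let go in stages and drew the gripper straight up, clear of everything.

**Last checks**
- **Pin:** the tabs measure 48.1 mm apart, which is the pin fully out.
- **Seating:** the plate's top edge measures 136 mm wide when taken at its seated height, as it should. The guard stands against its back stops.
- **Bystanders:** the top view shows six of the seven unmoved. The arm hid the spanner there, and I judged it unmoved from the scene view by eye only.
- **Not measured:** I read the lean on the stops and the pin's entry into the hole from pictures, not from measured points. The foot bolts on the second jig first looked like the hinge hole and gave a bracket position 10 mm off; I dropped that reading after the lugs, stops and foot agreed in the next view.

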